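Set the turret stop and load the brass bar in the cut-off jig

ROBOT

A 7-joint arm with a two-finger parallel gripper is mounted at the origin on a cart in front of the work surface, level with it; the furniture and walls round the work are solid. World frame = base frame: x ahead of the robot, y to its left, z up, the work surface at z = 0. Lengths are in m, angles in rad, forces in N, time in s.
With the tool pointing down it reaches from about 0.4 to 0.875 m from the base axis. Payload 6.5 kg.
Tool frame: the origin (TCP) lies between the finger pads; the fingertips stand 11 mm ahead of it and the grasp point (between the pads) lies 8 mm behind it; z points along the fingers, y is the line along which they close (so a half turn about z gives the same grasp; the last joint's range is limited). The gripper opens to 85 mm and grips with 20 to 120 N. Pads are 22 mm wide; open, the fingers measure 114 mm over their backs; the gripper's body (76 mm by 85 mm) begins 54 mm behind the grasp point. The pads swing forward as they close: fully open they stand 13 mm farther back than shut.
Start: joints at [-1.196, 0.536, -0.004, 1.538, 0.003, 1.067, -0.071], TCP at [0.277, 0.588, 0.242] pointing down, gripper open.
Joint ranges: [-2.7, 2.7], [-0.37, 2.16], [-1.27, 1.26], [0.24, 2.4], [-1.31, 4.45], [0.19, 1.91], [-2.76, 2.76]. Speed limits (rad/s): [2.39, 2.39, 3.14, 3.14, 3.14, 3.14, 3.14].

INTERFACE

Orientations are given as a rotation vector (axis times angle).
In Python, from station import status, eyes, job gives the robot as it stands.
- The arm moves only by the tool drive_tool, never from a script. Its argument "motion" is a list of rows, each an object with "travel": the shift along the world's x, y, z each as a share of 0.04 m, from -1 to 1, a list of three; "dr": the turn, a rotation vector about the world's x, y, z each as a share of pi rad, from -1 to 1, a list of three; "fingers": the opening, from -1 (shut) to 1 (fully open). In form: [{"travel": [tx, ty, tz], "dr": [rx, ry, rz], "fingers": fingers}, ...]. A call has 1 to 10 rows; each row shifts and turns the commanded pose from where the row before left it; what a row does not reach is not made up. A row lasts 1/8 s, in which the tool goes at most 62.5 mm and 10.7 degrees, less where a joint would pass 70% of its speed; a pose out of reach is approached as far as the arm can. A call with a number of a shift or a turn outside -1 to 1 is refused whole. A call with a gripper value outside its range is refused whole. The fingers move at their own pace and stop on an object; "newtons" is the grip in N (left out, the last holds). Time passes only in rows, so rows that do not move let the fingers close. It gives the time, the measured TCP pose, the force, the opening and the grip force at its end, in the units of the state.
- status.get_obs(): the state, without advancing time (a new reading comes with each control period).
- eyes.camera(name): name is "side" or "top" or "wrist"; returns a dict with "image" (400x640x3 uint8, red, green, blue), "fov_y" (degrees; the focal length in pixels is half the picture's height over the tangent of half this angle, whatever the lens; pixels are square), "cx", "cy" (the principal point, pixels), "R" (3x3) and "t" (3): a world point X has camera coordinates R X + t; the wrist camera has in their place "tool_from_camera" (4x4, takes a point from camera to tool coordinates, whose origin is the TCP and whose axes are the flange's). Camera axes: x right, y down, z forward; pixel columns grow to the right and rows downward; lengths in m; the calibration is good to about 2 mm. The wrist camera is an equidistant fisheye: a pixel r from the principal point sees the ray r / f radians off the axis. A picture is of the moment at which its call begins: read the wrist's pose just before it. There is no depth.
- job.sign_off(): hands the job in; it is judged then, once.
The state is a dict: "clock": time; "q": joint angles; "joint_vel": joint speeds; "joint_efforts": joint torques, N m; "eef_pos": TCP position; "eef_rot": TCP orientation; "ft_force": force on the tool from outside, world axes, zero at the start; "wrist_torque": the same for the moment, N m; "finger_gap": finger opening in m; "grasp_force": force on a finger pad.
Only numpy, scipy, OpenCV 4.12 (cv2) and the standard library are available. Lean on these libraries where they do the work, as an engineer would, in place of code of your own. Each camera call takes 0.05 s, during which the arm holds its last target. There are 200 camera calls.

TASK

Set up the cut-off jig for the next batch of brass pins. First turn the black knob of the stop turret clockwise until the turret has clicked into the fifth stop past its red-headed stop screw (the red screw facing the guide blocks counts as zero). Then thread the brass bar through both guide blocks, let go of it there, short of the stop, so that it rests in both blocks, take it again near its tail and slide it on until its nose butts against the stop screw; leave it there, and do not disturb the mug, the wax tin or the try square.

Things in the scene. Friction and masses are not known exactly. Their poses are not given: they have to be found in the camera images.
- jig: Wooden cut-off jig, fixed to the bench. Origin on the bench right below the turret's vertical axis; +z up, +y level from the turret along the feed line to the side where the bar is fed in. Board x -50..50, y -85..240, top at z 18 mm. Dark guide blocks 64 mm wide, z up to 102, at y 95..121 and 185..211 mm. Bare bench below the line beyond y 240. Thin saw-guide pins at x +-34, y 86, z up to 98.
- turret (a joint): Turn of the turret, rad: 0 = red screw faces the guide blocks (jig +y); grows clockwise seen from above. Clicks every 0.5236 (click n at n x 0.5236), about 0.2 N m to pass one; let go between, it springs to the nearest. Starts in click 0, 1 or 2; ends at -0.15 and 5.9. 12 radial stop screws, 14 mm heads, z 62 mm; the one facing +y works: its face is 40+3n mm from the axis (55 at click 5).
- turret_knob (a point): On the turret's axis, 104 mm over the bench, inside the round black fluted knob: 44 mm diameter, 89 to 119 mm over the bench; grip it from above, any direction. A white line on its top points to the red-headed screw. Below it is an aluminium drum, 66 mm diameter, top at 80 mm; screw heads reach up to 73 mm from the axis, tops at 69 mm.
- guide_mouth (a point): Centre of the brass bell mouth of the outer guide block, where the bar enters: jig y 219 mm, on the bore axis (jig x 0, z 62 mm). Both guide blocks have a bush of 17 mm bore on this axis, whose mouth on the feed side stands 8 mm out of the wood (to y 129 and 219) and widens to about 33 mm.
- guide_near_turret (a point): Centre of the bore where the bar leaves the inner guide block towards the turret: jig y 95 mm, x 0, z 62 mm. Fingers round the bar must stop at about y 235 mm, before the outer mouth.
- bar: Round brass bar, 14 mm diameter, 260 mm long, ends chamfered 2 mm, about 0.34 kg, both ends alike (either may be the nose). Origin at its middle, own x along its length. It starts lying on the bench, its axis 7 mm over it. It slides easily in the oiled bushes and lies 1.5 mm below their axis; let go with its middle still outside the blocks, its tail hangs about 4 mm lower.
- wax_tin: Round green tin of wax, 67 mm diameter, 27 mm high, origin at the centre of its underside. Bystander.
- tea_mug: Orange mug, 81 mm diameter without its handle, 101 mm high, origin at the centre of its underside's outline. Bystander.
- try_square: Try square with dark wooden stock and steel blade, 115 x 159 x 38 mm, lying on the bench, origin at the centre of its underside. Bystander.

How it is judged:
On the way, in this order (a step that is already met when the one before it is completed fails the run):
1. the turret stands in click 5 while the bar still lies on the bench (value of joint turret between 2.53 and 2.71 rad and height (world z) of bar below 0.03 m), for 0.3 s.
2. the bar rests in both guide blocks, let go, short of the stop (y of bar in the frame of jig between 0.19 and 0.24 m and x of bar in the frame of jig between -0.006 and 0.006 m and z of bar in the frame of jig between 0.055 and 0.068 m and angle between the x axis of bar and the y axis of jig, either way round below 0.06 rad and contact force between the fingers and bar below 0.3 N), for 0.2 s.
At the end, for the whole second after the job is handed in: The turret stands in click 5 (within 0.09 rad); the bar lies at rest through both guide blocks, released, its nose against the facing stop screw (gap under about 2 mm) (value of joint turret between 2.53 and 2.71 rad and y of bar in the frame of jig between 0.182 and 0.1872 m and x of bar in the frame of jig between -0.006 and 0.006 m and z of bar in the frame of jig between 0.055 and 0.068 m and angle between the x axis of bar and the y axis of jig, either way round below 0.06 rad and linear speed of bar below 0.01 m/s and contact force between the fingers and bar below 0.3 N); the robot touches nothing.
It fails at once if the wax tin, the mug or the try square is moved by more than 30 mm (distance of any of wax_tin, tea_mug, try_square from where it was at the start of the episode above 0.03 m).
It also fails if it takes over 69 s, if anything falls off the work surface, if the arm or the gripper's body presses on something with over 40 N, if the wrist force passes 120 N, or if a joint passes its speed limit or range.

## Working session

There is one attempt and no reset: what is moved stays moved. The work goes in short steps, Python scripts to look and compute and a tool call to move; the robot and the scene stay as the last step left them, time stands still between calls to the robot, and variables do not carry over. Pictures are saved under pics/ and viewed, at most 13 in all, crops included, and the job is handed in when it is done.

Besides the shell and the picture viewer there is one more tool, called after ">>>" as name(argument=value, ...) on one line, values as JSON. drive_tool: Moves the arm, as the interface text tells. Shift numbers are shares of 0.04 m and turn numbers shares of pi rad, none past 1 either way. Its arguments: {"type":"object","properties":{"motion":{"type":"array","items":{"type":"object","properties":{"travel":{"type":"array","items":{"type":"number","minimum":-1,"maximum":1}},"dr":{"type":"array","items":{"type":"number","minimum":-1,"maximum":1}},"fingers":{"type":"number"}}}},"newtons":{"type":"number"}},"required":["motion"]}

```bash
mkdir -p pics; cat > h.py <<'E'
import numpy as np, cv2
from station import status, eyes, job
def snap(n,f):
    o=status.get_obs(); c=eyes.camera(n); cv2.imwrite('pics/'+f,c['image'][:,:,::-1]); 
    np.savez('pics/'+f+'.npz',**{k:v for k,v in c.items()}); return c,o
def f(c): return 200/np.tan(np.radians(float(c['fov_y']))/2)
def px2w(c,u,v,z):
    F=f(c); d=c['R'].T@np.array([(u-c['cx'])/F,(v-c['cy'])/F,1]); p=-c['R'].T@c['t']
    return p+d*(z-p[2])/d[2]
def w2px(c,X):
    q=c['R']@np.array(X)+c['t']; return q[:2]/q[2]*f(c)+[c['cx'],c['cy']]
E
python3 - <<'E'
from h import *
for n in('top','side'):
    c,o=snap(n,n+'0.png'); print(n,c['image'].shape,c['fov_y'],-c['R'].T@c['t'])
print(o)
E
```

```text
top (400, 640, 3) 47.2610843232561 [0.47556209 0.09233716 1.16778145]
side (400, 640, 3) 56.17762332850023 [0.97033746 0.50840181 0.91037699]
{'clock': 0.05, 'q': array([-1.19618523,  0.53717501, -0.00446225,  1.53884331,  0.00260403,
        1.06731057, -0.07119876]), 'joint_vel': array([ 0.00147025, -0.00077282,  0.00017877, -0.00096233, -0.00037347,
       -0.00102902,  0.00229176]), 'joint_efforts': array([ 2.07414734e-03, -5.85120320e+01,  1.05286974e+00, -2.60073334e+01,
        1.26616567e-02,  4.53513698e-03,  2.11014481e-05]), 'eef_pos': array([0.27708296, 0.58731702, 0.24141875]), 'eef_rot': array([-6.86628232e-01, -3.06537016e+00,  2.68664261e-03]), 'ft_force': array([-0.0285376 ,  0.77476075, -0.76988345]), 'wrist_torque': array([-0.03961194, -0.00136832, -0.00474297]), 'grasp_force': 0.0, 'finger_gap': 0.08538528663366937}
```

View pics/top0.png

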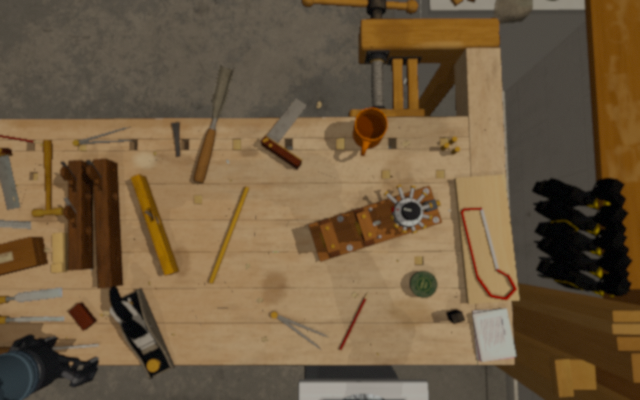

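View pics/side0.png

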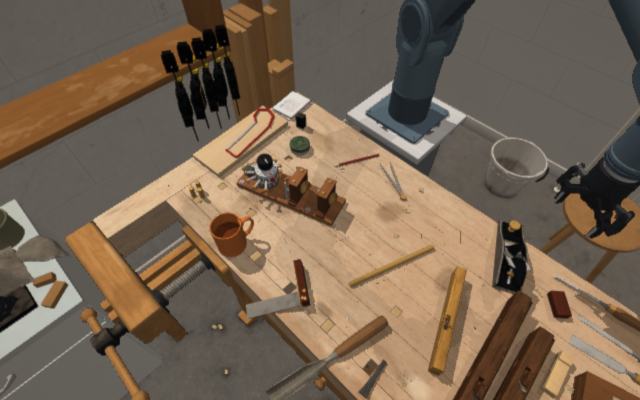

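The top view shows the knob at about (410,211), with the jig running left to about (315,245). The bar runs (246,188)–(211,281), the mug is at (370,128), the tin at (424,284) and the square near (283,140). In the side view the knob is at (265,162) and the bar runs (351,284)–(433,248). I'll zoom in on both.

```bash
python3 - <<'E'
from h import *
a=cv2.imread('pics/top0.png')[170:295,200:450]; b=cv2.imread('pics/side0.png')[140:295,230:440]
a=cv2.resize(a,(600,300),interpolation=cv2.INTER_CUBIC); b=cv2.resize(b,None,fx=1.93,fy=1.93,interpolation=cv2.INTER_CUBIC)
im=np.zeros((600,600,3),np.uint8); im[:300]=a; im[300:300+b.shape[0],:b.shape[1]]=b[:300]
cv2.imwrite('pics/z0.png',im)
c=np.load('pics/top0.png.npz')
for n,u,v,z in(('knob',410,211,.119),('bar1',246,188,.007),('bar2',211,281,.007),('mug',370,128,.1),('tin',424,284,.027)): print(n,px2w(c,u,v,z).round(3))
c=np.load('pics/side0.png.npz')
for n,u,v,z in(('knob',265,160,.119),('bar1',351,284,.007),('bar2',433,248,.007)): print(n,px2w(c,u,v,z).round(3))
# yellow segmentation of bar in top image
c=np.load('pics/top0.png.npz');im=c['image'];h=cv2.cvtColor(im,cv2.COLOR_RGB2HSV)
print(h[235,222:240].tolist())
E
```

```text
knob [ 0.56  -0.102  0.119]
bar1 [0.63  0.295 0.007]
bar2 [0.394 0.381 0.007]
mug [ 0.76  -0.015  0.1  ]
tin [ 0.387 -0.15   0.027]
knob [ 0.567 -0.099  0.119]
bar1 [0.634 0.296 0.007]
bar2 [0.399 0.386 0.007]
[[17, 110, 156], [17, 112, 143], [17, 117, 126], [17, 136, 114], [19, 174, 120], [20, 205, 137], [21, 212, 150], [21, 218, 151], [20, 193, 144], [18, 149, 142], [17, 118, 151], [17, 106, 159], [17, 104, 162], [17, 103, 164], [17, 103, 164], [17, 103, 164], [17, 100, 165], [17, 102, 165]]
```

View pics/z0.png

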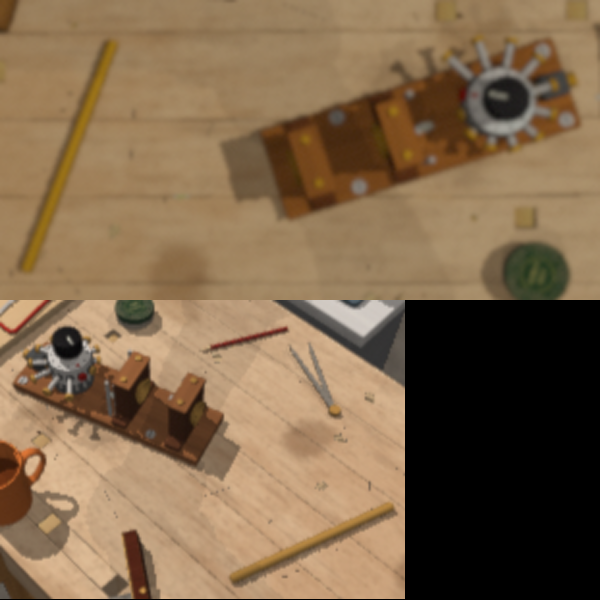

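```bash
python3 - <<'E'
from h import *
from scipy.optimize import least_squares
T=np.load('pics/top0.png.npz');S=np.load('pics/side0.png.npz')
O=[(T,309.6,223.3,50,240,18),(T,320,260.4,-50,240,18),(T,429.2,186.7,50,-85,18),(T,441.7,223.3,-50,-85,18),(T,410.5,211,0,0,119),
(S,237.3,184,50,-85,18),(S,332,224.5,50,240,18),(S,345,201,-50,240,18)]
def J(p,x,y,z): c,s=np.cos(p[2]),np.sin(p[2]); return np.array([p[0]+(s*x+c*y)/1e3,p[1]+(-c*x+s*y)/1e3,z/1e3])
fn=lambda p:np.concatenate([w2px(c,J(p,x,y,z))-[u,v] for c,u,v,x,y,z in O])
r=least_squares(fn,[.56,-.1,1.88],loss='soft_l1');p=r.x;print(p,np.degrees(p[2]));print(r.fun.reshape(-1,2).round(1))
# bar by colour, central line
for c,lo,hi,zz in((T,(150,290),(200,260),0),(S,(240,295),(340,440),0)):
    h=cv2.cvtColor(c['image'],cv2.COLOR_RGB2HSV);m=(h[...,1]>150)&(h[...,0]>17)&(h[...,0]<26)&(h[...,2]>90)
    k=np.zeros_like(m);k[lo[0]:lo[1],hi[0]:hi[1]]=1;n,l,st,_=cv2.connectedComponentsWithStats((m&k).astype(np.uint8))
    i=1+st[1:,4].argmax();v,u=np.nonzero(l==i);w=np.array([px2w(c,a,b,.007)[:2] for a,b in zip(u,v)])
    (cx,cy),(a,b),an=cv2.minAreaRect(w.astype(np.float32)*1000);d=np.linalg.svd(w-w.mean(0))[2][0];t=(w-w.mean(0))@d
    print(cx,cy,a,b,w.mean(0),np.degrees(np.arctan2(d[1],d[0])),t.min(),t.max())
E
```

```text
[ 0.56059382 -0.10446338  1.85797383] 106.45405871658336
[[-3.1 -1. ]
 [-2.2  0.2]
 [ 0.4 -1.2]
 [ 0.2  0. ]
 [ 0.5 -0.3]
 [-0.4 -2.9]
 [-0.1 -0.8]
 [ 2.3 -2.6]]
511.89599609375 338.2092590332031 14.30369758605957 259.19134521484375 [0.51016374 0.33884225] 159.87666445679582 -0.13142797769986117 0.1277614111393095
515.572509765625 337.3216247558594 10.112144470214844 255.38275146484375 [0.52218475 0.33483546] -20.056388931355578 -0.13475582396388427 0.12062774407863595
```

>>> drive_tool(motion=[{"travel":[0.4,-0.96,0],"dr":[0,0,-0.0045],"fingers":1},{"travel":[0.4,-0.96,0],"dr":[0,0,-0.0045],"fingers":1},{"travel":[0.4,-0.96,0],"dr":[0,0,-0.0045],"fingers":1},{"travel":[0.4,-0.96,0],"dr":[0,0,-0.0045],"fingers":1},{"travel":[0.4,-0.96,0],"dr":[0,0,-0.0045],"fingers":1},{"travel":[0.4,-0.96,0],"dr":[0,0,-0.0045],"fingers":1},{"travel":[0.4,-0.96,0],"dr":[0,0,-0.0045],"fingers":1},{"travel":[0.4,-0.96,0],"dr":[0,0,-0.0045],"fingers":1},{"travel":[0.4,-0.96,0],"dr":[0,0,-0.0045],"fingers":1}])

```text
clock: 1.23
eef_pos: [0.4215, 0.2408, 0.2421]
eef_rot: [-0.881, -3.015, 0.0]
ft_force: [1.0, 0.9, 0.4]
finger_gap: 0.0853
grasp_force: 0.0
```

>>> drive_tool(motion=[{"travel":[0.4,-0.96,0],"dr":[0,0,-0.0045],"fingers":1},{"travel":[0.4,-0.96,0],"dr":[0,0,-0.0045],"fingers":1},{"travel":[0.4,-0.96,0],"dr":[0,0,-0.0045],"fingers":1},{"travel":[0.4,-0.96,0],"dr":[0,0,-0.0045],"fingers":1},{"travel":[0.4,-0.96,0],"dr":[0,0,-0.0045],"fingers":1},{"travel":[0.4,-0.96,0],"dr":[0,0,-0.0045],"fingers":1},{"travel":[0.2,-0.5,0],"dr":[0,0,-0.0045],"fingers":1},{"travel":[0,0,0],"dr":[0,0,0],"fingers":1}])

```text
clock: 2.22
eef_pos: [0.5253, -0.009, 0.2421]
eef_rot: [-1.032, -2.967, 0.001]
ft_force: [0.2, 0.4, 1.6]
finger_gap: 0.0855
grasp_force: 0.0
```

```bash
python3 - <<'E'
from h import *
c,o=snap('wrist','w1.png'); print(o['eef_pos'],o['eef_rot'],o['q']); print(c['tool_from_camera'],c['fov_y'],c['cx'],c['cy'])
np.savez('pics/w1o.npz',p=o['eef_pos'],r=o['eef_rot'])
E
```

```text
[ 0.52531052 -0.00901227  0.24205606] [-1.03184313e+00 -2.96691308e+00  6.68814239e-04] [-0.3047675   0.33038154  0.29162037  1.8814653  -0.11488401  0.94639899
  0.94069748]
[[ 7.60004420e-04 -9.61197865e-01 -2.75858817e-01  6.89223557e-02]
 [ 9.99999698e-01  7.74623897e-04  5.59610736e-05 -1.32110941e-04]
 [ 1.59897168e-04 -2.75858777e-01  9.61198164e-01 -1.31666828e-01]
 [ 0.00000000e+00  0.00000000e+00  0.00000000e+00  1.00000000e+00]] 65.70646984690485 318.8938337155936 196.80770237847005
```

View pics/w1.png

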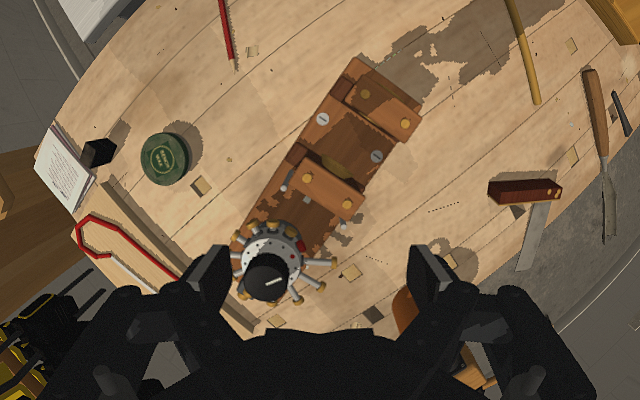

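The wrist view shows the knob at about (267,270) with its white line (266,284)–(285,277), and the red screw near (302,246). The guide blocks are near (378,105) and (330,180). I'll zoom in to pick corners.

```bash
python3 - <<'E'
from h import *
a=cv2.imread('pics/w1.png')[50:310,220:440]
cv2.imwrite('pics/z1.png',cv2.resize(a,None,fx=2.3,fy=2.3,interpolation=cv2.INTER_CUBIC))
E
```

```text
(no output)
```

View pics/z1.png

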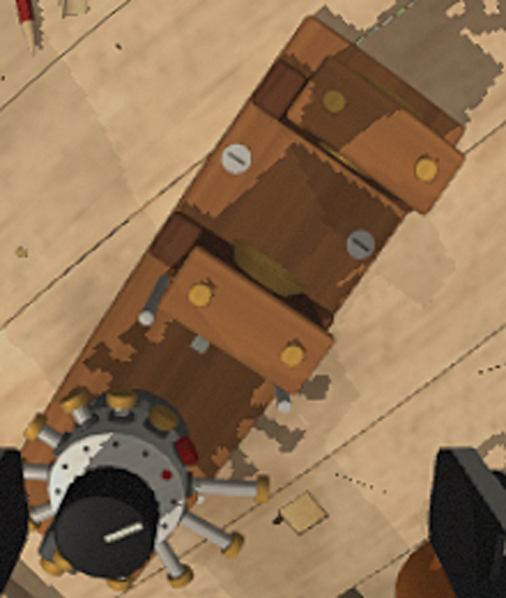

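```bash
cat > jig.py <<'E'
from h import *
from scipy.optimize import least_squares
from scipy.spatial.transform import Rotation as Ro
def wproj(c,p,r,X):
    t=Ro.from_rotvec(r).inv().apply(np.array(X)-p); M=c['tool_from_camera']; q=M[:3,:3].T@(t-M[:3,3])
    th=np.arctan2(np.hypot(*q[:2]),q[2]); return q[:2]/np.hypot(*q[:2])*th*f(c)+[c['cx'],c['cy']]
def wray(c,p,r,u,v,z):
    d=(np.array([u,v])-[c['cx'],c['cy']])/f(c);a=np.hypot(*d);q=np.r_[d/a*np.sin(a),np.cos(a)];M=c['tool_from_camera']
    R=Ro.from_rotvec(r);o=p+R.apply(M[:3,3]);w=R.apply(M[:3,:3]@q);return o+w*(z-o[2])/w[2]
def J(p,x,y,z): c,s=np.cos(p[2]),np.sin(p[2]); return np.array([p[0]+(s*x+c*y)/1e3,p[1]+(-c*x+s*y)/1e3,z/1e3])
E
python3 - <<'E'
from jig import *
c=np.load('pics/w1.png.npz');o=np.load('pics/w1o.npz');p,r=o['p'],o['r']
P=[(327,55,-32,211,102),(466,153,32,211,102),(427,213,32,185,102),(288,113,-32,185,102),(193,248,-32,121,102),(333,335,32,121,102),(299,391,32,95,102),(160,305,-32,95,102),(147,317,-34,86,98),(284,406,34,86,98),(106,527,0,0,119),(315,17,-50,240,18),(465,123,50,240,18)]
fn=lambda j:np.concatenate([wproj(c,p,r,J(j,x,y,z))-[220+u/2.3,50+v/2.3] for u,v,x,y,z in P])
s=least_squares(fn,[.56,-.104,1.858],loss='soft_l1');print(s.x,np.degrees(s.x[2]));print(s.fun.reshape(-1,2).round(1))
a=wray(c,p,r,220+105/2.3,50+541/2.3,.119);b=wray(c,p,r,220+143/2.3,50+526/2.3,.119);print(a,b,np.degrees(np.arctan2(*(b-a)[1::-1])))
k=wray(c,p,r,220+187/2.3,50+450/2.3,.062);print('red',k,np.degrees(np.arctan2(*(k-s.x)[1::-1])))
E
```

```text
[ 0.5655363  -0.10694453  1.88737886] 108.13884299601507
[[ 0.9  0.5]
 [-1.9  0.2]
 [-0.8 -2.7]
 [ 1.3 -0.7]
 [ 2.   0.7]
 [-0.4  1.3]
 [-1.8 -0.9]
 [ 0.7 -0.3]
 [-0.2  0.3]
 [ 0.7 -0.4]
 [-0.5  5. ]
 [-3.3 -3.7]
 [ 1.2  0.7]]
[ 0.56651287 -0.10772108  0.119     ] [ 0.57056126 -0.08969054  0.119     ] 77.3452842274449
red [ 0.57334736 -0.07207844  0.062     ] 77.37250648514123
```

>>> drive_tool(motion=[{"travel":[0.32,-0.8,-0.3],"dr":[0,0,0],"fingers":1},{"travel":[0.32,-0.8,-0.5],"dr":[0,0,0],"fingers":1},{"travel":[0.33,-0.77,-0.5],"dr":[0,0,0],"fingers":1},{"travel":[0,0,-0.4],"dr":[0,0,0],"fingers":1},{"travel":[0,0,0],"dr":[0,0,0],"fingers":1}])

```text
clock: 2.9
eef_pos: [0.5629, -0.1003, 0.1729]
eef_rot: [-1.023, -2.966, -0.001]
ft_force: [-0.2, -0.1, -0.0]
finger_gap: 0.0854
grasp_force: 0.0
```

```bash
python3 - <<'E'
from jig import *
c,o=snap('wrist','w2.png'); p,r=o['eef_pos'],o['eef_rot'];print(p,r,o['q']);np.savez('pics/w2o.npz',p=p,r=r)
im=c['image'][:,:,::-1].copy()
j=[.564,-.104,1.8875]
for a in np.arange(0,6.3,.05):
    u=wproj(c,p,r,J(j,22*np.cos(a),22*np.sin(a),119)); cv2.circle(im,(int(u[0]),int(u[1])),0,(0,255,0),-1)
print(wproj(c,p,r,J(j,0,0,119)))
cv2.imwrite('pics/z2.png',cv2.resize(im[120:400,180:480],None,fx=2,fy=2))
E
```

```text
[ 0.5629166  -0.10025065  0.17291236] [-1.02336722e+00 -2.96630295e+00 -9.04917056e-04] [-0.12181619  0.50279535  0.29222293  1.81996483 -0.18769724  0.84927891
  1.1675996 ]
[315.56754336 225.29066539]
```

View pics/z2.png

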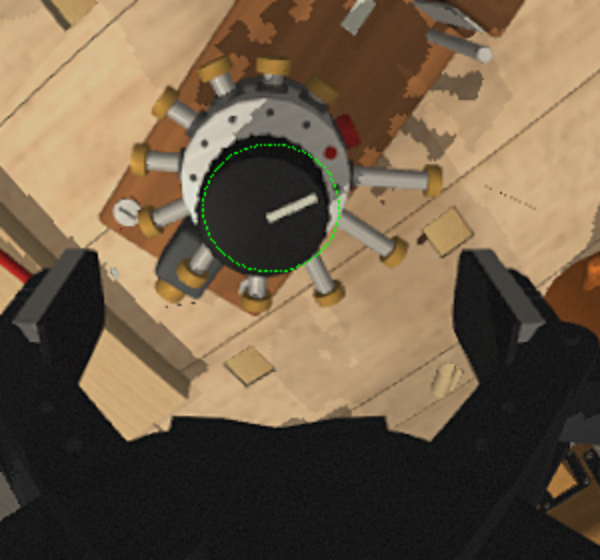

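The knob's rim agrees with the projected ring to about 1.5 mm, and the line confirms click 1, so the knob has to turn 120° clockwise. I'll descend, grip and turn.

>>> drive_tool(motion=[{"travel":[0,-0.06,-0.5],"dr":[0,0,0],"fingers":1},{"travel":[0,-0.06,-0.5],"dr":[0,0,0],"fingers":1},{"travel":[0,0,-0.5],"dr":[0,0,0],"fingers":1},{"travel":[0,0,-0.4],"dr":[0,0,0],"fingers":1},{"travel":[0,0,0],"dr":[0,0,0],"fingers":1},{"travel":[0,0,0],"dr":[0,0,0],"fingers":-1},{"travel":[0,0,0],"dr":[0,0,0],"fingers":-1},{"travel":[0,0,0],"dr":[0,0,0],"fingers":-1},{"travel":[0,0,0],"dr":[0,0,0],"fingers":-1},{"travel":[0,0,0],"dr":[0,0,0],"fingers":-1}], newtons=80)

```text
clock: 4.2
eef_pos: [0.5644, -0.1081, 0.0994]
eef_rot: [1.028, 2.968, 0.0]
ft_force: [-3.3, 0.3, 7.0]
finger_gap: 0.0421
grasp_force: 80.3
```

>>> drive_tool(motion=[{"travel":[0,0,0],"dr":[0,0,-0.04],"fingers":-1},{"travel":[0,0,0],"dr":[0,0,-0.04],"fingers":-1},{"travel":[0,0,0],"dr":[0,0,-0.04],"fingers":-1},{"travel":[0,0,0],"dr":[0,0,-0.04],"fingers":-1},{"travel":[0,0,0],"dr":[0,0,-0.04],"fingers":-1},{"travel":[0,0,0],"dr":[0,0,-0.04],"fingers":-1},{"travel":[0,0,0],"dr":[0,0,-0.04],"fingers":-1},{"travel":[0,0,0],"dr":[0,0,-0.04],"fingers":-1}])

```text
clock: 5.2
eef_pos: [0.5639, -0.1083, 0.0994]
eef_rot: [-2.336, -2.1, -0.0]
ft_force: [-4.4, -0.3, 8.3]
finger_gap: 0.0425
grasp_force: 80.8
```

```bash
python3 - <<'E'
from h import *
from scipy.spatial.transform import Rotation as Ro
o=status.get_obs();R=Ro.from_rotvec(o['eef_rot']).as_matrix();print(np.degrees(np.arctan2(R[1,1],R[0,1])),o['q'],o['wrist_torque'],o['ft_force'])
R=Ro.from_rotvec([1.028,2.968,0]).as_matrix();print(np.degrees(np.arctan2(R[1,1],R[0,1])))
E
```

```text
-6.09735519025073 [-0.26996888  0.66053701  0.52130107  1.86414431 -0.46997108  0.74119726
  0.40783012] [-0.1220902   0.79519903 -0.06980006] [-4.39625187 -0.32837516  8.32704058]
51.791803486324596
```

>>> drive_tool(motion=[{"travel":[0,0,0],"dr":[0,0,-0.043],"fingers":-1},{"travel":[0,0,0],"dr":[0,0,-0.043],"fingers":-1},{"travel":[0,0,0],"dr":[0,0,-0.043],"fingers":-1},{"travel":[0,0,0],"dr":[0,0,-0.043],"fingers":-1},{"travel":[0,0,0],"dr":[0,0,-0.043],"fingers":-1},{"travel":[0,0,0],"dr":[0,0,-0.043],"fingers":-1},{"travel":[0,0,0],"dr":[0,0,-0.043],"fingers":-1},{"travel":[0,0,0],"dr":[0,0,-0.043],"fingers":-1},{"travel":[0,0,0],"dr":[0,0,0],"fingers":-1},{"travel":[0,0,0],"dr":[0,0,0],"fingers":-1}])

```text
clock: 6.45
eef_pos: [0.5635, -0.108, 0.0994]
eef_rot: [-3.082, -0.605, 0.001]
ft_force: [-6.3, 0.8, 11.6]
finger_gap: 0.0424
grasp_force: 81.2
```

```bash
python3 - <<'E'
from h import *
from scipy.spatial.transform import Rotation as Ro
o=status.get_obs();R=Ro.from_rotvec(o['eef_rot']).as_matrix();print(np.degrees(np.arctan2(R[1,1],R[0,1])),o['q'],o['wrist_torque'],o['ft_force'])
E
```

```text
-67.77098840874004 [-0.44684731  0.75379645  0.79039989  1.87420401 -0.72250156  0.82779893
 -0.45666604] [-0.01354109  1.15337056 -0.12463134] [-6.34303577  0.84483168 11.60188898]
```

>>> drive_tool(motion=[{"travel":[0,0,0],"dr":[0,0,0],"fingers":1},{"travel":[0,0,0],"dr":[0,0,0],"fingers":1},{"travel":[0,0,0],"dr":[0,0,0],"fingers":1},{"travel":[0,0,0],"dr":[0,0,0],"fingers":1},{"travel":[0,0,0.5],"dr":[0,0,0],"fingers":1},{"travel":[0,0,1],"dr":[0,0,0],"fingers":1},{"travel":[0,0,1],"dr":[0,0,0],"fingers":1},{"travel":[0,0,0.5],"dr":[0,0,0],"fingers":1},{"travel":[0,0,0],"dr":[0,0,0],"fingers":1}])

```text
clock: 7.58
eef_pos: [0.5649, -0.1078, 0.2198]
eef_rot: [3.082, 0.607, 0.004]
ft_force: [-0.2, -0.0, -0.6]
finger_gap: 0.0855
grasp_force: 0.0
```

```bash
python3 - <<'E'
from jig import *
c,o=snap('wrist','w3.png'); p,r=o['eef_pos'],o['eef_rot'];print(p,r,o['q']);np.savez('pics/w3o.npz',p=p,r=r)
im=c['image'][:,:,::-1].copy();j=[.5645,-.106,1.8875]
for P in([0,0,119],[0,55,62],[0,95,102],[0,211,102],[32,211,102],[-32,211,102],[32,95,102],[-32,95,102],[0,219,62]):
    u=wproj(c,p,r,J(j,*P)); cv2.circle(im,(int(u[0]),int(u[1])),1,(0,255,0),-1);print(P,u)
d=0
cv2.imwrite('pics/z3.png',im)
E
```

```text
[ 0.56489235 -0.10784313  0.21976053] [3.08201571 0.60680673 0.00427392] [-0.55240839  0.60216099  0.9435016   1.80383003 -0.56592334  1.02901904
 -0.56988925]
[0, 0, 119] [315.12815163 201.1667619 ]
[0, 55, 62] [259.06080204 180.53727884]
[0, 95, 102] [206.24378663 187.8798197 ]
[0, 211, 102] [102.67172898 180.82682659]
[32, 211, 102] [100.51299922 148.69736769]
[-32, 211, 102] [106.0604473  211.56238125]
[32, 95, 102] [205.9818495  151.27369436]
[-32, 95, 102] [207.4272641  222.40949462]
[0, 219, 62] [118.46492263 172.27395073]
```

View pics/z3.png

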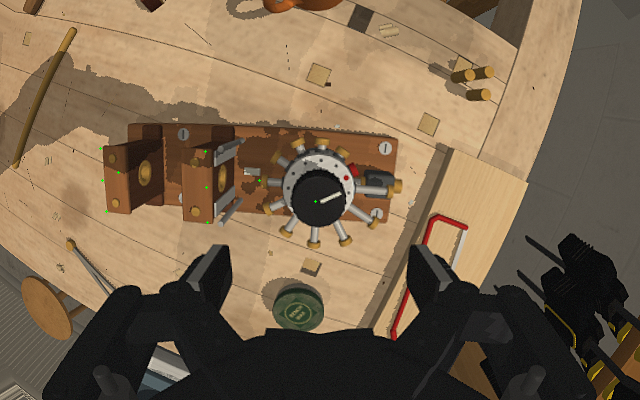

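The view shows the white line (319,203)–(341,194) and the red head near (354,170). The projected block corners lie on the blocks. Next I'll compute the angle and the grasp on the bar.

```bash
python3 - <<'E'
from jig import *
c=np.load('pics/w3.png.npz');o=np.load('pics/w3o.npz');p,r=o['p'],o['r']
a=wray(c,p,r,319,203,.119);b=wray(c,p,r,341,194,.119);y=np.degrees(np.arctan2(*(b-a)[1::-1]));print('yaw',y,'click',(108.1-y)/30)
j=[.5645,-.106,1.8875]
q=[36*np.array(t) for t in ()]
for d in(120,150,180): print(d,wproj(c,p,r,J(j,33*np.sin(np.radians(d)),33*np.cos(np.radians(d)),70)))
R=Ro.from_rotvec(r).as_matrix();print('close yaw',np.degrees(np.arctan2(R[1,1],R[0,1])))
g=np.array([.513,.338])+.045*np.array([np.cos(np.radians(159.9)),np.sin(np.radians(159.9))]);print('grip',g,'delta',g-p[:2])
for y in(250,420,260): print(y,J(j,0,y,62))
E
```

```text
yaw -44.61626337165649 click 5.090542112388549
120 [335.70549449 157.45563097]
150 [347.55441571 171.29470049]
180 [350.55536721 188.81811106]
close yaw -67.72348648669124
grip [0.47074076 0.35346469] delta [-0.09415159  0.46130782]
250 [0.48664103 0.13156679 0.062     ]
420 [0.43369694 0.29311221 0.062     ]
260 [0.48352667 0.14106947 0.062     ]
```

The turret is in click 5. I'll move to the bar, turning the closing line to 69.9°.

>>> drive_tool(motion=[{"travel":[-0.147,0.72,0],"dr":[0,0,0.048],"fingers":1},{"travel":[-0.147,0.72,0],"dr":[0,0,0.048],"fingers":1},{"travel":[-0.147,0.72,0],"dr":[0,0,0.048],"fingers":1},{"travel":[-0.147,0.72,0],"dr":[0,0,0.048],"fingers":1},{"travel":[-0.147,0.72,0],"dr":[0,0,0.048],"fingers":1},{"travel":[-0.147,0.72,0],"dr":[0,0,0.048],"fingers":1},{"travel":[-0.147,0.72,0],"dr":[0,0,0.048],"fingers":1},{"travel":[-0.147,0.72,0],"dr":[0,0,0.048],"fingers":1}])

```text
clock: 8.62
eef_pos: [0.5157, 0.1236, 0.2168]
eef_rot: [-2.188, -2.253, 0.004]
ft_force: [0.5, -0.3, 0.3]
finger_gap: 0.0855
grasp_force: 0.0
```

>>> drive_tool(motion=[{"travel":[-0.147,0.72,0],"dr":[0,0,0.048],"fingers":1},{"travel":[-0.147,0.72,0],"dr":[0,0,0.048],"fingers":1},{"travel":[-0.147,0.72,0],"dr":[0,0,0.048],"fingers":1},{"travel":[-0.147,0.72,0],"dr":[0,0,0.048],"fingers":1},{"travel":[-0.147,0.72,0],"dr":[0,0,0.048],"fingers":1},{"travel":[-0.147,0.72,0],"dr":[0,0,0.048],"fingers":1},{"travel":[-0.147,0.72,0],"dr":[0,0,0.048],"fingers":1},{"travel":[-0.147,0.72,0],"dr":[0,0,0.048],"fingers":1},{"travel":[0,0,0],"dr":[0,0,0],"fingers":1}])

```text
clock: 9.75
eef_pos: [0.4679, 0.3554, 0.2165]
eef_rot: [-0.524, -3.095, 0.001]
ft_force: [-0.5, 0.4, -0.6]
finger_gap: 0.0855
grasp_force: 0.0
```

```bash
cat > pose.py <<'E'
from jig import *
o=status.get_obs();p,r=o['eef_pos'],o['eef_rot'];R=Ro.from_rotvec(r).as_matrix()
print('t',o['clock'],'p',p.round(4),'close yaw',np.degrees(np.arctan2(R[1,1],R[0,1])).round(2),'z',R[:,2].round(3),'q',o['q'].round(2),'F',o['ft_force'].round(1),'T',o['wrist_torque'].round(2),o['finger_gap'],o['grasp_force'])
j=np.array([.5645,-.106,1.8875]);g=p-.008*R[:,2];d=g[:2]-j[:2];c,s=np.cos(j[2]),np.sin(j[2]);print('grasp in jig',(d@[s,-c]).round(4),(d@[c,s]).round(4),g[2].round(4))
E
python3 - <<'E'
from pose import *
c,o=snap('wrist','w4.png')
h=cv2.cvtColor(c['image'],cv2.COLOR_RGB2HSV);m=((h[...,1]>150)&(h[...,0]>17)&(h[...,0]<26)&(h[...,2]>90)).astype(np.uint8)
n,l,st,_=cv2.connectedComponentsWithStats(m)
for i in 1+np.argsort(-st[1:,4])[:3]:
    v,u=np.nonzero(l==i);w=np.array([wray(c,p,r,a,b,.007)[:2] for a,b in zip(u,v)])
    (cx,cy),(a,b),an=cv2.minAreaRect(w.astype(np.float32)*1000);d=np.linalg.svd(w-w.mean(0),full_matrices=False)[2][0]
    print(st[i],cx,cy,a,b,np.degrees(np.arctan2(d[1],d[0])))
E
```

```text
t 9.75 p [0.4679 0.3554 0.2165] close yaw 70.79 z [-0.003 -0.    -1.   ] q [-0.96  0.47  0.31  1.75 -0.18  0.95  0.66] F [-0.5  0.4 -0.6] T [-0.08 -0.05 -0.01] 0.08554105518204508 0.0
grasp in jig 0.0519 0.4685 0.2245
[ 311  103   13  207 2184] 517.2161254882812 334.0948486328125 12.772988319396973 262.59515380859375 -20.08360032090753
[602 141  24  23 227] 580.3833618164062 818.9652099609375 27.95695686340332 71.29420471191406 -85.57452354002162
[427 134  26  32 168] 487.9967346191406 493.76202392578125 41.72419357299805 15.740093231201172 22.029952040449174
```

>>> drive_tool(motion=[{"travel":[0.06,-0.05,-1],"dr":[0,0,-0.005],"fingers":1},{"travel":[0.06,-0.05,-1],"dr":[0,0,0],"fingers":1},{"travel":[0,0,-1],"dr":[0,0,0],"fingers":1},{"travel":[0,0,-1],"dr":[0,0,0],"fingers":1},{"travel":[0,0,-0.6],"dr":[0,0,0],"fingers":1},{"travel":[0,0,0],"dr":[0,0,0],"fingers":1},{"travel":[0,0,0],"dr":[0,0,0],"fingers":1}])

```text
clock: 10.68
eef_pos: [0.4756, 0.3485, 0.035]
eef_rot: [0.559, 3.091, 0.0]
ft_force: [-0.2, -0.6, 0.2]
finger_gap: 0.0856
grasp_force: 0.0
```

>>> drive_tool(motion=[{"travel":[-0.08,0.03,-0.3],"dr":[0,0,0],"fingers":1},{"travel":[0,0,-0.22],"dr":[0,0,0],"fingers":1},{"travel":[0,0,0],"dr":[0,0,0],"fingers":1},{"travel":[0,0,0],"dr":[0,0,0],"fingers":-1},{"travel":[0,0,0],"dr":[0,0,0],"fingers":-1},{"travel":[0,0,0],"dr":[0,0,0],"fingers":-1},{"travel":[0,0,0],"dr":[0,0,0],"fingers":-1},{"travel":[0,0,0],"dr":[0,0,0],"fingers":-1},{"travel":[0,0,0],"dr":[0,0,0],"fingers":-1}], newtons=100)

```text
clock: 11.8
eef_pos: [0.4719, 0.3506, 0.014]
eef_rot: [0.556, 3.092, 0.001]
ft_force: [-1.1, -0.6, 5.1]
finger_gap: 0.0095
grasp_force: 98.1
```

```bash
python3 pose.py
```

```text
t 11.8 p [0.4719 0.3506 0.014 ] close yaw 69.62 z [ 0.     0.001 -1.   ] q [-0.88  0.77  0.22  1.83 -0.29  0.57  0.74] F [-1.1 -0.6  5.1] T [-0.08  0.24  0.02] 0.0095440062510399 98.11457633972168
grasp in jig 0.0542 0.4627 0.022
```

>>> drive_tool(motion=[{"travel":[0,0,0.3],"dr":[0,0,0],"fingers":-1},{"travel":[0,0,0.6],"dr":[0,0,0],"fingers":-1},{"travel":[0,0,0.6],"dr":[0,0,0],"fingers":-1},{"travel":[0,0,0],"dr":[0,0,0],"fingers":-1},{"travel":[0,0,0],"dr":[0,0,0],"fingers":-1}])

```text
clock: 12.42
eef_pos: [0.4709, 0.3499, 0.0727]
eef_rot: [-0.556, -3.091, 0.002]
ft_force: [-1.2, -0.8, -4.1]
finger_gap: 0.0097
grasp_force: 98.1
```

```bash
python3 - <<'E'
from pose import *
c,o=snap('wrist','w5.png');c2,o=snap('side','s5.png')
a=c['image'][0:400,100:540,::-1];b=c2['image'][200:330,300:500,::-1]
b=cv2.resize(b,(440,286),interpolation=cv2.INTER_CUBIC)
cv2.imwrite('pics/z5.png',np.hstack([cv2.resize(a,(396,360)),cv2.copyMakeBorder(cv2.resize(b,(400,260)),0,100,0,0,cv2.BORDER_CONSTANT)]))
E
```

```text
t 12.425 p [0.4709 0.3499 0.0727] close yaw 69.61 z [-0.001 -0.001 -1.   ] q [-0.9   0.67  0.26  1.83 -0.26  0.68  0.72] F [-1.2 -0.8 -4.1] T [0.04 0.19 0.  ] 0.009691784703249058 98.08576226234436
grasp in jig 0.053 0.4624 0.0807
```

View pics/z5.png

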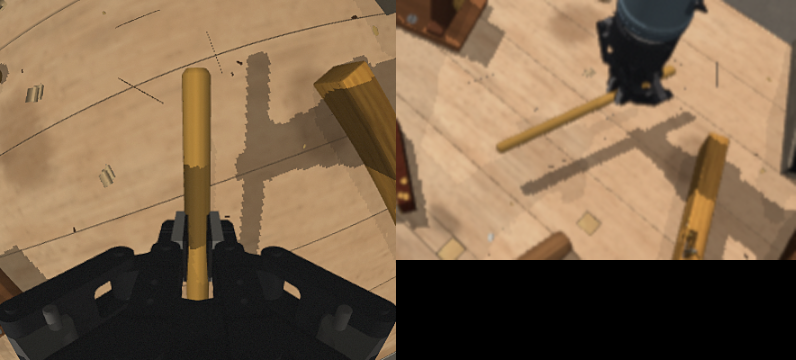

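The bar is held and lifted, square to the fingers; in the side view the nose is at about (351,275). I'll check its pitch by segmenting it in the top and side views.

```bash
cat > tri.py <<'E'
from pose import *
def seg(c,box):
    h=cv2.cvtColor(c['image'],cv2.COLOR_RGB2HSV);m=((h[...,1]>140)&(h[...,0]>17)&(h[...,0]<26)&(h[...,2]>70))
    k=np.zeros_like(m);k[box[1]:box[3],box[0]:box[2]]=1
    n,l,st,_=cv2.connectedComponentsWithStats((m&k).astype(np.uint8));i=1+st[1:,4].argmax();v,u=np.nonzero(l==i);return np.c_[u,v].astype(float),st[i]
# fit bar: grip point known lateral; unknown pitch, z ; minimise line distance
def fit(yaw0,g,views):
    L=[]
    for c,b in views:
        w,s=seg(c,b);print(s);m=w.mean(0);d=np.linalg.svd(w-m,full_matrices=False)[2][0];t=(w-m)@d;L.append((c,m,np.array([-d[1],d[0]]),m+d*t.min(),m+d*t.max()))
    def pt(x,s): y,pi=x[0],x[1];return np.array([x[2],x[3],x[4]])+s*np.array([np.cos(y)*np.cos(pi),np.sin(y)*np.cos(pi),np.sin(pi)])
    def fn(x):
        e=[(w2px(c,pt(x,s))-m)@n for c,m,n,_,_ in L for s in(-.12,0.0)]
        return np.r_[e,(x[2:]-g)*500*np.array([1,1,.3])]
    s=least_squares(fn,[yaw0,0,*g]);x=s.x;print('yaw %.2f pitch %.2f deg'%tuple(np.degrees(x[:2])),'pt',x[2:].round(4),'res',s.fun.round(2));
    for c,_,_,a,b in L: print('ends',a.round(1),b.round(1),'pred nose',w2px(c,pt(x,-.175)).round(1),w2px(c,pt(x,-.17)).round(1))
E
python3 - <<'E'
from tri import *
S=eyes.camera('side');T=eyes.camera('top')
n=w2px(T,[.592,.306,.066]).astype(int);print(n,w2px(S,[.592,.306,.066]))
fit(np.radians(159.7),np.array([p[0],p[1],p[2]-.007]),[(T,(n[0]-35,n[1]-25,n[0]+35,n[1]+75)),(S,(330,240,450,300))])
E
```

```text
t 12.525 p [0.4707 0.3497 0.0723] close yaw 69.61 z [-0.002 -0.001 -1.   ] q [-0.9   0.67  0.26  1.83 -0.26  0.68  0.72] F [-0.  -0.1 -3.3] T [ 0.07  0.2  -0.02] 0.009512920580635593 98.08803677558899
grasp in jig 0.0528 0.4622 0.0803
[237 200] [367.0877695  265.75019521]
[219 184  27  64 362]
[351 258  34  18 129]
yaw 160.06 pitch 0.91 deg pt [0.4709 0.3501 0.064 ] res [-0.   -0.05  0.    0.24  0.07  0.21 -0.19]
ends [244.  183.6] [219.8 246.5] pred nose [244.2 182.8] [243.5 184.7]
ends [384.3 258.6] [351.3 273.6] pred nose [350.6 274. ] [352.4 273.2]
```

>>> drive_tool(motion=[{"travel":[-0.17,-0.2,0],"dr":[0,0,-0.048],"fingers":-1},{"travel":[-0.17,-0.2,0],"dr":[0,0,-0.048],"fingers":-1},{"travel":[-0.17,-0.2,0],"dr":[0,0,-0.048],"fingers":-1},{"travel":[-0.17,-0.2,0],"dr":[0,0,-0.048],"fingers":-1},{"travel":[-0.17,-0.2,0],"dr":[0,0,-0.048],"fingers":-1},{"travel":[-0.17,-0.2,0],"dr":[0,0,-0.048],"fingers":-1},{"travel":[0,0,0],"dr":[0,0,0],"fingers":-1},{"travel":[0,0,0],"dr":[0,0,0],"fingers":-1}])

```text
clock: 13.62
eef_pos: [0.4312, 0.3028, 0.0734]
eef_rot: [1.847, 2.541, 0.001]
ft_force: [-0.5, 0.4, -3.8]
finger_gap: 0.0095
grasp_force: 98.1
```

```bash
python3 - <<'E'
from tri import *
S=eyes.camera('side');T=eyes.camera('top')
a=np.radians(108.5);n=np.array([p[0],p[1],.065])-.17*np.array([np.cos(a),np.sin(a),0])
m=n+[.17*np.cos(a),.17*np.sin(a),0]
B=[]
for c in(T,S):
    q=np.array([w2px(c,n),w2px(c,m)]);lo=q.min(0)-12;hi=q.max(0)+12;B.append((c,tuple(np.r_[lo,hi].astype(int))));print(B[-1][1])
fit(a,np.array([p[0],p[1],p[2]-.008]),B)
cv2.imwrite('pics/s6.png',S['image'][:,:,::-1]);cv2.imwrite('pics/t6.png',T['image'][:,:,::-1])
E
```

```text
t 13.625 p [0.4312 0.3028 0.0734] close yaw 17.95 z [ 0.001  0.    -1.   ] q [-1.07  0.64  0.48  1.99 -0.49  0.63  0.06] F [-0.5  0.4 -3.8] T [ 0.18  0.06 -0.03] 0.009500269679655152 98.07675361633301
grasp in jig 0.0006 0.43 0.0814
(np.int64(225), np.int64(232), np.int64(316), np.int64(279))
(np.int64(334), np.int64(190), np.int64(417), np.int64(237))
[242 243  66  26 393]
[346 202  54  23 164]
yaw 107.34 pitch 2.07 deg pt [0.4309 0.3027 0.0644] res [-0.    0.29 -0.   -0.1  -0.17 -0.05 -0.16]
ends [306.8 245.2] [241.7 266.2] pred nose [307.5 245.1] [305.5 245.8]
ends [346.  202.9] [398.8 223.5] pred nose [345.4 202.7] [347.1 203.4]
```

>>> drive_tool(motion=[{"travel":[0,0,0],"dr":[-0.0063,-0.0021,0.001],"fingers":-1},{"travel":[0.11,-0.356,0],"dr":[0,0,0],"fingers":-1},{"travel":[0.117,-0.356,0],"dr":[0,0,0],"fingers":-1},{"travel":[0.117,-0.356,0],"dr":[0,0,0],"fingers":-1},{"travel":[0.117,-0.356,0],"dr":[0,0,0],"fingers":-1},{"travel":[0.117,-0.356,0],"dr":[0,0,0],"fingers":-1},{"travel":[0,0,0],"dr":[0,0,0],"fingers":-1}])

```text
clock: 14.6
eef_pos: [0.4546, 0.2293, 0.0737]
eef_rot: [1.84, 2.524, -0.019]
ft_force: [1.5, -0.2, -5.9]
finger_gap: 0.0096
grasp_force: 98.0
```

```bash
python3 pose.py
```

```text
t 14.6 p [0.4546 0.2293 0.0737] close yaw 17.83 z [ 0.007 -0.02  -1.   ] q [-0.95  0.62  0.49  2.04 -0.47  0.6   0.17] F [ 1.5 -0.2 -5.9] T [ 0.42 -0.07  0.2 ] 0.009563397187327221 97.95998454093933
grasp in jig -0.0 0.3531 0.0817
```

>>> drive_tool(motion=[{"travel":[0.09,-0.25,-0.03],"dr":[0.002,0.0007,0],"fingers":-1},{"travel":[0.117,-0.356,0],"dr":[0,0,0],"fingers":-1},{"travel":[0.117,-0.356,0],"dr":[0,0,0],"fingers":-1},{"travel":[0.08,-0.25,0],"dr":[0,0,0],"fingers":-1},{"travel":[0,0,0],"dr":[0,0,0],"fingers":-1}])

```text
clock: 15.22
eef_pos: [0.4706, 0.1812, 0.0723]
eef_rot: [1.843, 2.529, -0.013]
ft_force: [0.9, -0.2, -5.5]
finger_gap: 0.0097
grasp_force: 98.0
```

```bash
python3 pose.py
```

```text
t 15.225 p [0.4706 0.1812 0.0723] close yaw 17.82 z [ 0.005 -0.014 -1.   ] q [-0.84  0.61  0.48  2.05 -0.47  0.59  0.27] F [ 0.9 -0.2 -5.5] T [ 0.31 -0.06  0.06] 0.009666513740552175 97.99114465713501
grasp in jig 0.0002 0.3023 0.0803
```

>>> drive_tool(motion=[{"travel":[0.09,-0.26,-0.01],"dr":[0,0,0],"fingers":-1},{"travel":[0.1,-0.3,0],"dr":[0,0,0],"fingers":-1},{"travel":[0.1,-0.3,0],"dr":[0,0,0],"fingers":-1},{"travel":[0.1,-0.3,0],"dr":[0,0,0],"fingers":-1},{"travel":[0,0,0],"dr":[0,0,0],"fingers":-1}])

```text
clock: 15.85
eef_pos: [0.4863, 0.1344, 0.0719]
eef_rot: [1.843, 2.528, -0.014]
ft_force: [1.7, -0.4, -9.4]
finger_gap: 0.0102
grasp_force: 97.9
```

```bash
python3 pose.py
```

```text
t 15.85 p [0.4863 0.1344 0.0719] close yaw 17.81 z [ 0.005 -0.014 -1.   ] q [-0.74  0.61  0.47  2.05 -0.47  0.58  0.37] F [ 1.7 -0.4 -9.4] T [ 0.33 -0.23  0.08] 0.01017515059038001 97.87082433700562
grasp in jig 0.0006 0.2529 0.0799
```

>>> drive_tool(motion=[{"travel":[0,0,-0.04],"dr":[0,0,0],"fingers":-1},{"travel":[0,0,0],"dr":[0,0,0],"fingers":1},{"travel":[0,0,0],"dr":[0,0,0],"fingers":1},{"travel":[0,0,0],"dr":[0,0,0],"fingers":1},{"travel":[0,0,0],"dr":[0,0,0],"fingers":1},{"travel":[0,0,0],"dr":[0,0,0],"fingers":1},{"travel":[0,0,0.5],"dr":[0.0035,0.001,0],"fingers":1},{"travel":[-0.1,0.3,1],"dr":[0,0,0],"fingers":1},{"travel":[-0.2,0.6,0.5],"dr":[0,0,0],"fingers":1},{"travel":[-0.2,0.6,0],"dr":[0,0,0],"fingers":1}])

```text
clock: 17.1
eef_pos: [0.4666, 0.1972, 0.1519]
eef_rot: [1.846, 2.537, 0.003]
ft_force: [-0.1, 0.4, -0.3]
finger_gap: 0.0853
grasp_force: 0.0
```

```bash
python3 - <<'E'
from pose import *
S=eyes.camera('side');T=eyes.camera('top');c=eyes.camera('wrist')
cv2.imwrite('pics/w7.png',c['image'][:,:,::-1])
a=c['image'][:,:,::-1].copy()
for y in(341,335,220,185):
    u=wproj(c,p,r,J(j,0,y,60.5));print(y,u);cv2.circle(a,(int(u[0]),int(u[1])),2,(0,255,0),1)
b=cv2.resize(S['image'][140:260,230:430,::-1],(500,300),interpolation=cv2.INTER_CUBIC)
cv2.imwrite('pics/z7.png',np.vstack([cv2.resize(a[:,60:560],(500,400))[0:300],b]))
E
```

```text
t 17.1 p [0.4666 0.1972 0.1519] close yaw 17.91 z [ 0.004 -0.001 -1.   ] q [-0.94  0.47  0.57  2.02 -0.37  0.75  0.17] F [-0.1  0.4 -0.3] T [ 0.05 -0.03  0.02] 0.08529309220754186 0.0
grasp in jig 0.0014 0.3186 0.1599
341 [315.82721839 173.84304804]
335 [315.87317928 181.78026754]
220 [316.79095097 309.56949756]
185 [317.04499285 338.34752722]
```

View pics/z7.png

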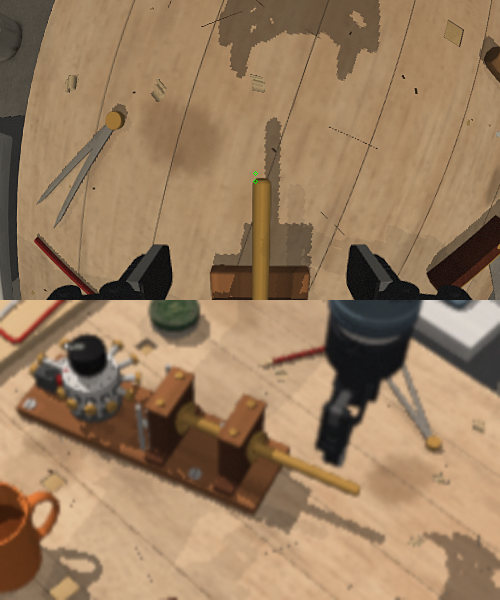

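The bar rests through both blocks with its tail end at wrist row ~178, so its middle is at y ≈ 0.208, short of the stop. Now I'll regrip near the tail.

>>> drive_tool(motion=[{"travel":[0.02,0.0,-0.8],"dr":[0,0,0],"fingers":1},{"travel":[0,0,-0.8],"dr":[0,0,0],"fingers":1},{"travel":[0,0,-0.7],"dr":[0,0,0],"fingers":1},{"travel":[0,0,-0.1],"dr":[0,0,0],"fingers":1},{"travel":[0,0,0],"dr":[0,0,0],"fingers":1},{"travel":[0,0,0],"dr":[0,0,0],"fingers":1}])

```text
clock: 18.0
eef_pos: [0.4674, 0.1962, 0.0553]
eef_rot: [1.846, 2.538, 0.0]
ft_force: [-0.1, 0.2, 0.2]
finger_gap: 0.0854
grasp_force: 0.0
```

```bash
python3 pose.py
```

```text
t 18.0 p [0.4674 0.1962 0.0553] close yaw 17.92 z [ 0.003 -0.002 -1.   ] q [-0.83  0.64  0.44  2.05 -0.5   0.56  0.28] F [-0.1  0.2  0.2] T [ 0.02 -0.02 -0.02] 0.08544642071731669 0.0
grasp in jig 0.0018 0.3174 0.0633
```

>>> drive_tool(motion=[{"travel":[0,0,-0.03],"dr":[0,0,0],"fingers":-1},{"travel":[0,0,0],"dr":[0,0,0],"fingers":-1},{"travel":[0,0,0],"dr":[0,0,0],"fingers":-1},{"travel":[0,0,0],"dr":[0,0,0],"fingers":-1},{"travel":[0,0,0],"dr":[0,0,0],"fingers":-1},{"travel":[0,0,0],"dr":[0,0,0],"fingers":-1}], newtons=40)

```text
clock: 18.75
eef_pos: [0.4667, 0.1963, 0.0532]
eef_rot: [1.846, 2.538, -0.002]
ft_force: [-0.3, 0.5, 1.5]
finger_gap: 0.0127
grasp_force: 38.9
```

>>> drive_tool(motion=[{"travel":[0.04,-0.12,0],"dr":[0,0,0],"fingers":-1},{"travel":[0.04,-0.12,0],"dr":[0,0,0],"fingers":-1},{"travel":[0.04,-0.12,0],"dr":[0,0,0],"fingers":-1},{"travel":[0.03,-0.09,0],"dr":[0,0,0],"fingers":-1},{"travel":[0,0,0],"dr":[0,0,0],"fingers":-1}])

```text
clock: 19.38
eef_pos: [0.4732, 0.1774, 0.0533]
eef_rot: [1.847, 2.537, -0.002]
ft_force: [0.8, 0.5, 4.9]
finger_gap: 0.0124
grasp_force: 39.3
```

```bash
python3 pose.py
```

```text
t 19.375 p [0.4732 0.1774 0.0533] close yaw 17.89 z [ 0.002 -0.003 -1.   ] q [-0.79  0.64  0.44  2.05 -0.5   0.55  0.32] F [0.8 0.5 4.9] T [-0.01 -0.09 -0.08] 0.012435362607733412 39.287347197532654
grasp in jig 0.0015 0.2977 0.0613
```

>>> drive_tool(motion=[{"travel":[0.015,-0.047,0],"dr":[0,0,0],"fingers":-1},{"travel":[0,0,0],"dr":[0,0,0],"fingers":-1}])

```text
clock: 19.62
eef_pos: [0.4734, 0.1765, 0.0533]
eef_rot: [1.846, 2.538, -0.001]
ft_force: [-0.2, 3.1, 6.3]
finger_gap: 0.0128
grasp_force: 39.4
```

>>> drive_tool(motion=[{"travel":[0.015,-0.047,0],"dr":[0,0,0],"fingers":-1},{"travel":[0,0,0],"dr":[0,0,0],"fingers":-1}])

```text
clock: 19.88
eef_pos: [0.474, 0.1748, 0.0533]
eef_rot: [1.846, 2.539, -0.001]
ft_force: [-0.1, 3.3, 6.6]
finger_gap: 0.0125
grasp_force: 39.4
```

>>> drive_tool(motion=[{"travel":[0.015,-0.047,-0.01],"dr":[0,0,0],"fingers":-1},{"travel":[0,0,0],"dr":[0,0,0],"fingers":-1}])

```text
clock: 20.12
eef_pos: [0.4746, 0.1738, 0.0532]
eef_rot: [1.846, 2.54, 0.001]
ft_force: [-2.1, 4.6, 10.4]
finger_gap: 0.0125
grasp_force: 39.9
```

>>> drive_tool(motion=[{"travel":[0.015,-0.047,0],"dr":[0,0,0],"fingers":-1},{"travel":[0,0,0],"dr":[0,0,0],"fingers":-1}])

```text
clock: 20.38
eef_pos: [0.4752, 0.1719, 0.0532]
eef_rot: [1.846, 2.54, 0.001]
ft_force: [-1.5, 5.5, 10.3]
finger_gap: 0.0126
grasp_force: 39.9
```

>>> drive_tool(motion=[{"travel":[0.015,-0.047,0.04],"dr":[0,0,0],"fingers":-1},{"travel":[0,0,0],"dr":[0,0,0],"fingers":-1}])

```text
clock: 20.62
eef_pos: [0.4746, 0.1703, 0.054]
eef_rot: [1.845, 2.542, -0.002]
ft_force: [-0.3, 7.4, 1.5]
finger_gap: 0.0126
grasp_force: 39.1
```

```bash
python3 - <<'E'
from pose import *
c=eyes.camera('wrist');S=eyes.camera('side')
a=c['image'][:,:,::-1].copy()
for y in(315,325,335):
    u=wproj(c,p,r,J(j,2,y,60));print(y,u);cv2.circle(a,(int(u[0]),int(u[1])),2,(0,255,0),1)
b=cv2.resize(S['image'][150:230,240:340,::-1],(400,320),interpolation=cv2.INTER_CUBIC)
w=cv2.resize(a[100:340,170:470],(400,320))
cv2.imwrite('pics/z8.png',np.hstack([w,b]))
E
```

```text
t 20.625 p [0.4746 0.1703 0.054 ] close yaw 18.04 z [-0.    -0.001 -1.   ] q [-0.77  0.64  0.44  2.05 -0.5   0.55  0.33] F [-0.3  7.4  1.5] T [1.35 0.26 0.04] 0.012625419827927014 39.10887122154236
grasp in jig 0.0007 0.2905 0.062
315 [321.21644601 215.59388524]
325 [321.24239547 193.17390982]
335 [321.26070762 169.82566665]
```

View pics/z8.png

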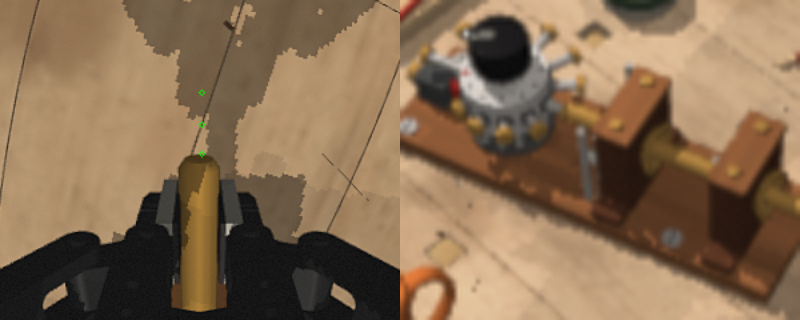

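The tail end projects to y ≈ 0.315, so the middle is at about 0.185, and in the side view the nose meets the stop screw. I'll give one more nudge to confirm contact.

>>> drive_tool(motion=[{"travel":[0.015,-0.047,0],"dr":[0,0,0],"fingers":-1},{"travel":[0,0,0],"dr":[0,0,0],"fingers":-1}])

```text
clock: 20.98
eef_pos: [0.4747, 0.1701, 0.054]
eef_rot: [-1.843, -2.542, 0.0]
ft_force: [-2.5, 11.0, 2.1]
finger_gap: 0.0127
grasp_force: 39.2
```

```bash
python3 pose.py
```

```text
t 20.975 p [0.4747 0.1701 0.054 ] close yaw 18.11 z [-0.001  0.001 -1.   ] q [-0.77  0.64  0.43  2.05 -0.5   0.55  0.34] F [-2.5 11.   2.1] T [ 2.23  0.55 -0.05] 0.012741611112249383 39.23460781574249
grasp in jig 0.0007 0.2904 0.062
```

Contact is confirmed: a 2 mm command moved it 0.2 mm and the force rose to 11 N. I'll release and retreat upward.

>>> drive_tool(motion=[{"travel":[0,0,0],"dr":[0,0,0],"fingers":1},{"travel":[0,0,0],"dr":[0,0,0],"fingers":1},{"travel":[0,0,0],"dr":[0,0,0],"fingers":1},{"travel":[0,0,0],"dr":[0,0,0],"fingers":1},{"travel":[0,0,0],"dr":[0,0,0],"fingers":1},{"travel":[0,0,0.5],"dr":[0,0,0],"fingers":1},{"travel":[0,0,1],"dr":[0,0,0],"fingers":1},{"travel":[-0.1,0.3,1],"dr":[0,0,0],"fingers":1},{"travel":[-0.1,0.3,0.5],"dr":[0,0,0],"fingers":1},{"travel":[0,0,0],"dr":[0,0,0],"fingers":1}])

```text
clock: 22.22
eef_pos: [0.4687, 0.1923, 0.1754]
eef_rot: [1.843, 2.54, 0.003]
ft_force: [-0.4, 0.5, -0.1]
finger_gap: 0.0854
grasp_force: 0.0
```

```bash
python3 - <<'E'
from pose import *
c=eyes.camera('wrist');S=eyes.camera('side')
a=c['image'][:,:,::-1].copy()
for y in(315,325):
    u=wproj(c,p,r,J(j,2,y,60));print(y,u);cv2.circle(a,(int(u[0]),int(u[1])),2,(0,255,0),1)
b=cv2.resize(S['image'][150:230,240:340,::-1],(400,320),interpolation=cv2.INTER_CUBIC)
cv2.imwrite('pics/z9.png',np.hstack([cv2.resize(a[80:320,170:470],(400,320)),b]))
E
```

```text
t 22.225 p [0.4687 0.1923 0.1754] close yaw 18.06 z [ 0.004 -0.    -1.   ] q [-0.95  0.44  0.6   2.   -0.34  0.8   0.16] F [-0.4  0.5 -0.1] T [-0.04 -0.    0.05] 0.08541772552417545 0.0
grasp in jig 0.0018 0.3133 0.1834
315 [318.00307941 192.3842543 ]
325 [317.98437196 180.59865349]
```

View pics/z9.png

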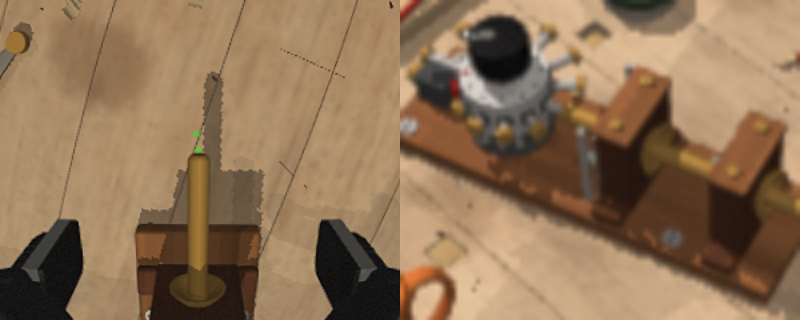

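The bar's tail end is at about y 0.314 (the 315 mm mark sits on it), the nose is against the screw and the turret hasn't moved. Handing in.

```bash
python3 -c "
from station import job
print(job.sign_off())"
```

```text
the job is handed in; nothing more can be done
None
```

I handed the job in with the turret in click 5 and the bar released through both guide blocks, its nose against the stop screw; the arm never went near the mug, wax tin or try square, and the hand-in gave no verdict.

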